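# Hang the bottle holder on its studs and load it

## Task

Hang the empty white bottle holder on the grey stand: bring the big ends of its two keyhole slots over the two brass stud heads, then slide it down until it is fully home and locked. Then stand the amber bottle upright in the holder's cup, setting it down gently, without tipping the bottle or disturbing the white bottle with the red cap, the tip box or the black canister.

Things in the scene. Friction and masses are not known exactly. Their poses are not given: they have to be found in the camera images.
- stand: Grey painted steel stand, fixed; place and yaw vary. Upright panel 160 wide (y), 12 thick, top edge at z = 125 mm, stays behind it; base plate 10 mm thick reaching 40 mm in front of the panel and 130 mm behind. Origin: panel's front face, mid-width, at worktop level; -x points out of the front face (robot side), z up. Two brass studs on the front at y = +32 and -32 mm, z = 108 mm.
- stud_left (a point): Stud at the stand's +y: middle of its neck, 4 mm in front of the panel; axes as the stand's. Neck 9 mm diameter and 8 mm long, then a head 18 mm diameter, 5 mm thick (head front 13 mm from the panel).
- stud_right (a point): The same for the stud at -y.
- holder: Loose white plastic holder, 0.13 to 0.25 kg, upright on the worktop. Origin: back face of its plate, mid-width, at the underside; -x points out of the front (cup side), z up. Plate 110 wide (y), 6 thick (x -6 to 0), 95 high. Grip tab above it: 60 wide (y -30 to 30), 10 thick (x -10 to 0), z 93 to 132 mm; grasp it from above across the 10 mm. A foot and a cup in front, foremost x = -95 mm.
- slot_left (a point): Keyhole at the holder's +y: seat point in its slot, holder frame (-3, 32, 78) mm, where the neck's middle lies when home. Big end 26 mm diameter centred at z = 52 mm; slot 13 wide runs up from it to z = 82.5. Big ends over heads: underside 56 mm above the worktop; then 26 mm down to home: underside at 30, tab top at 162 mm, back within 2 mm of the panel.
- slot_right (a point): The same keyhole at the holder's -y, seat point (-3, -32, 78) mm.
- cup (a point): Centre of the cup's inner floor, holder frame (-64, 0, 6) mm. Round cup, outer diameter 62, inner 54, rim at z = 28 mm.
- bottle: Amber glass dropper bottle with black cap, 45 mm diameter, 90 mm high, standing upright on the worktop, 0.09 to 0.16 kg. Origin: centre of its underside, z up. The cylindrical body is the place to grasp, about 50 mm above its underside (above the cup's rim when seated).
- spirit_bottle: Bystander, loose: white plastic bottle with red cap, 67 mm diameter, 184 mm high, beside the stand (either side). Origin: centre of its underside.
- tip_box: Bystander, loose: pipette tip box with clear lid, 74 x 120 x 75 mm, beside the stand on the other side. Origin: centre of its underside.
- canister: Bystander, loose: black canister with white foot, 41 mm diameter, 67 mm high, beyond the holder. Origin: centre of its underside.
Mind the look-alikes: they are no part of the job. Leave any green look-alike of the bottle alone.

How it is judged:
On the way, in this order (a step that is already met when the one before it is completed fails the run):
1. the empty holder hangs fully home on both studs (distance between slot_left and stud_left below 0.006 m and distance between slot_right and stud_right below 0.006 m), for 0.2 s.
2. the bottle stands in the cup (distance between bottle and cup below 0.008 m and angle between bottle's own z axis and vertical below 0.15 rad), for 0.2 s.
At the end, for the whole second after the job is handed in: Both slot seats lie within 6 mm of the middles of the stud necks, the bottle's underside centre within 8 mm of the cup floor's centre and its axis within 0.15 rad of vertical, holder and bottle at rest (all of step 1 and all of step 2 and linear speed of each of bottle, holder below 0.02 m/s); the robot touches nothing.
It fails at once if the bottle is tipped by more than about 30 degrees (angle between bottle's own z axis and vertical above 0.55 rad).
It fails at once if the bottle is dropped or slammed into the cup (faster than 0.5 m/s within 20 mm of its floor) (horizontal distance between bottle and cup below 0.03 m and z of bottle in the frame of cup below 0.02 m and linear speed of bottle above 0.5 m/s).
It fails at once if a bystander is moved by more than 20 mm (distance of any of spirit_bottle, tip_box, canister from where it was at the start of the episode above 0.02 m).
It also fails if it takes over 54 s, if anything falls off the work surface, if the arm or the gripper's body presses on something with over 40 N, if the wrist force passes 120 N, or if a joint passes its speed limit or range.

## Robot

A 6-joint arm with a two-finger parallel gripper is mounted at the origin on a cart in front of the work surface, level with it; the furniture and walls round the work are solid. World frame = base frame: x ahead of the robot, y to its left, z up, the work surface at z = 0. Lengths are in m, angles in rad, forces in N, time in s.
With the tool pointing down it reaches from about 0.275 to 0.775 m from the base axis. Payload 14.6 kg.
Tool frame: the origin (TCP) lies at the very end of the fingers, on their centre line; the grasp point (between the pads) lies manip.grip_depth behind it (manip.grip_depth is the distance from the TCP to the grasp point, in m); z points along the fingers, y is the direction in which the jaws open and shut (so a half turn about z gives the same grasp; the last joint's range is limited). The gripper opens to 85 mm and grips with 20 to 120 N. Pads are 22 mm wide; open, the fingers measure 114 mm over their backs; the gripper's body (76 mm by 85 mm) begins 54 mm behind the grasp point. The pads swing forward as they close: fully open they stand 13 mm farther back than shut.
Start: joints at [1.146, 0.263, -0.048, 1.259, 0, 1.415], TCP at [0.14, 0.506, 0.231] pointing down, gripper open.
Joint ranges: [-2.65, 2.65], [-0.89, 1.7], [-1.18, 1.37], [-2.13, 2.11], [-1.35, 1.29], [-3.14, 3.14]. Speed limits (rad/s): [1.89, 1.89, 2.57, 2.79, 3.14, 3.14].

## Interface

Orientations are given as a 3x3 rotation matrix whose columns are the frame's x, y, z axes.
In Python, from workcell import telemetry, eyes, manip gives the robot as it stands.
- The arm moves only by the shell command python3 -m handwheel 'ROWS'. ROWS is JSON, a list that holds one entry, the list of rows, each a list of 7 numbers: the turn, a rotation vector about the tool's x, y, z in degrees, then the shift along the tool's x, y, z in cm, then the closure, from 0 (fully open) to 1 (shut). A call has 1 to 8 rows; each row shifts and turns the commanded pose from where the row before left it, along the tool's axes as they then stand; what a row does not reach is not made up. A row lasts 1/10 s, in which the tool goes at most 50 mm and 8.59 degrees, less where a joint would pass 70% of its speed; a pose out of reach is approached as far as the arm can. A call is refused whole if a number of a shift passes 5 or a number of a turn 8.59, either way. A call with a gripper value outside its range is refused whole. The fingers move at their own pace and stop on an object; the grip force is fixed at half the most. Time passes only in rows, so rows that do not move let the fingers close. It gives the time, the measured TCP pose, the force and the opening at its end, in the units of the state.
- telemetry.observe(): the state, without advancing time (a new reading comes with each control period).
- eyes.capture(name): name is "side" or "top" or "wrist"; returns (picture, depth): 480x640x3 uint8, blue, green, red; 480x640 float32, m along the optical axis (not along the pixel's ray), 0 where there is no reading.
- eyes.camera_model(name): a dict with "camera_matrix" (3x3 intrinsics, pixels), "xyz" and "attitude" of the camera in the world; the wrist camera has in their place "mount" (4x4, takes a point from camera to tool coordinates, whose origin is the TCP and whose axes are the flange's). Camera axes: x right, y down, z forward; pixel columns grow to the right and rows downward; lengths in m; the calibration is good to about 2 mm. A picture is of the moment at which its call begins: read the wrist's pose just before it. camera_model takes no time and is no camera call.
- manip.sign_off(): hands the job in, once; it reports no verdict.
Trained networks look in the newest picture that a camera, given by its name, has taken for a name from the list of things; names that differ only in an ending like _2 or _b are one class to them, and where a whole thing is asked for, a point or a joint stands for the part that bears it (a point fixed in the world has none). Each returns a list of dicts, best first, with "score" (0 to 1); they miss things now and then, are a little off and sometimes report something else, mostly with a low value. They report only what shows in the picture. A call takes as long as a camera call. They do not tell look-alikes from the thing itself.
- eyes.boxes_of(camera, thing): "at" ([column, row] in pixels, amid what is visible of it).
- eyes.trace(camera, thing): "region" (480x640 bool, what is visible of it) and "at" ([column, row] in pixels, amid what is visible of it).
The state is a dict: "time_s": time; "q": joint angles; "qvel": joint speeds; "tau": joint torques, N m; "position": TCP position; "tool_rot": TCP orientation; "ft_force": force on the tool from outside, world axes, zero at the start; "wrist_torque": the same for the moment, N m; "width": finger opening in m.
Only numpy, scipy, OpenCV 4.12 (cv2) and the standard library are available. Lean on these libraries where they do the work, as an engineer would, in place of code of your own. Each camera call takes 0.05 s, during which the arm holds its last target. There are 200 camera calls.

## Working session

There is one attempt and no reset: what is moved stays moved. The work goes in short steps, Python scripts to look and compute and a shell command to move; the robot and the scene stay as the last step left them, time stands still between calls to the robot, and variables do not carry over. Pictures are saved under pics/ and viewed, about 8 in all and at most 12, crops included, and the job is handed in when it is done.

```bash
ls; mkdir -p pics; python3 - <<'E'
from workcell import telemetry, eyes, manip
import cv2,numpy as np
s=telemetry.observe();print(s['position'],np.round(s['tool_rot'],3),manip.grip_depth,s['width'],s['time_s'])
ims=[]
for c in('side','top'):
    im,d=eyes.capture(c);cv2.imwrite(f'pics/{c}0.png',im);np.save(f'{c}0.npy',d);m=eyes.camera_model(c);print(c,m)
    for t in('stand','stud_left','stud_right','holder','bottle','canister','tip_box','spirit_bottle','cup'):
        print(t,[(np.round(b['at']).tolist(),round(b['score'],2)) for b in eyes.boxes_of(c,t)][:3])
print(eyes.camera_model('wrist'))
E
```

```text
pics
[0.13982559 0.50575307 0.23082095] [[-0.964  0.267 -0.   ]
 [ 0.267  0.964 -0.001]
 [ 0.    -0.001 -1.   ]] 0.0187 0.08525884964267637 0.0
side {'camera_matrix': array([[455.10180107,   0.        , 324.65578185],
       [  0.        , 455.10180107, 242.09434958],
       [  0.        ,   0.        ,   1.        ]]), 'xyz': array([0.53000118, 0.9122862 , 0.50592453]), 'attitude': array([[-0.99963168, -0.0199842 , -0.01836113],
       [ 0.00651677,  0.48001371, -0.87723678],
       [ 0.02634447, -0.87703333, -0.47970668]])}
stand [([238.0, 227.0], 0.67)]
stud_left [([235.0, 227.0], 0.68)]
stud_right [([238.0, 229.0], 0.65)]
holder [([362.0, 328.0], 0.67)]
bottle [([377.0, 259.0], 0.8), ([322.0, 254.0], 0.71), ([358.0, 243.0], 0.7)]
canister []
tip_box [([314.0, 203.0], 0.67)]
spirit_bottle [([258.0, 242.0], 0.9)]
cup [([366.0, 329.0], 0.84), ([238.0, 225.0], 0.56)]
top {'camera_matrix': array([[481.25554946,   0.        , 319.88361411],
       [  0.        , 481.25554946, 244.43456376],
       [  0.        ,   0.        ,   1.        ]]), 'xyz': array([0.30987997, 0.10094365, 1.126
[... 410 characters left out ...]
.0, 256.0], 0.55)]
canister [([217.0, 212.0], 0.68)]
tip_box [([450.0, 261.0], 0.96)]
spirit_bottle [([319.0, 201.0], 0.9), ([228.0, 279.0], 0.36)]
cup [([229.0, 275.0], 0.74)]
{'camera_matrix': array([[332.59851998,   0.        , 319.5204719 ],
       [  0.        , 332.59851998, 241.31111784],
       [  0.        ,   0.        ,   1.        ]]), 'mount': array([[ 1.14230612e-04, -9.61945525e-01, -2.73241274e-01,
         6.97453115e-02],
       [ 9.99999891e-01,  2.33772739e-04, -4.04938975e-04,
        -1.42120137e-03],
       [ 4.53405596e-04, -2.73241198e-01,  9.61945447e-01,
        -1.43044858e-01],
       [ 0.00000000e+00,  0.00000000e+00,  0.00000000e+00,
         1.00000000e+00]])}
```

```bash
python3 - <<'E'
import cv2,numpy as np
s=cv2.imread('pics/side0.png');t=cv2.imread('pics/top0.png')
# crops enlarged
a=cv2.resize(t[160:340,180:500],(800,450),interpolation=cv2.INTER_CUBIC)
cv2.imwrite('pics/topc.png',a)
b=cv2.resize(s[150:390,170:490],(800,600),interpolation=cv2.INTER_CUBIC)
cv2.imwrite('pics/sidec.png',b)
E
```

```text
(no output)
```

View pics/topc.png

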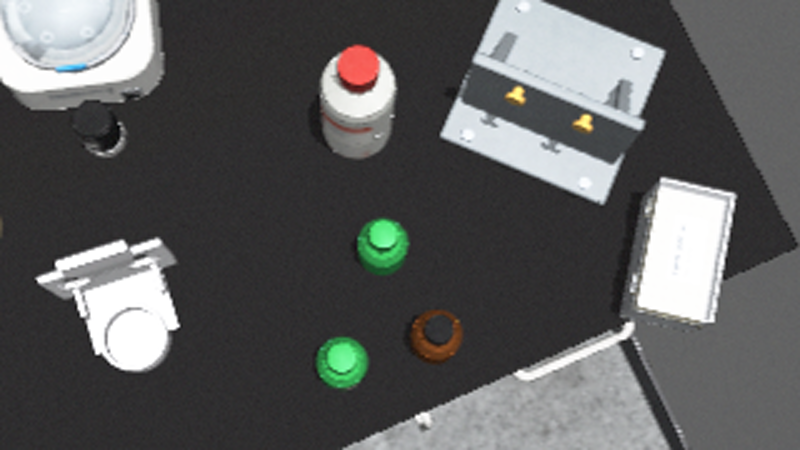

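View pics/sidec.png

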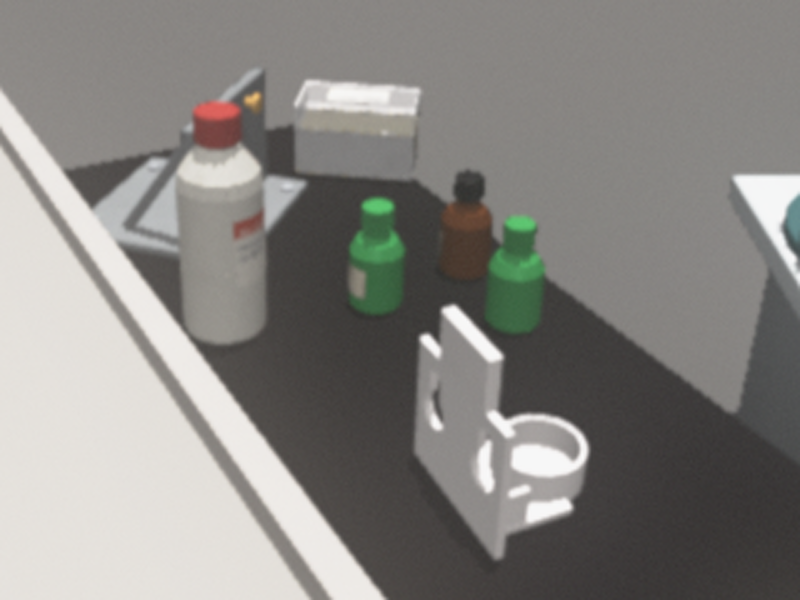

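The amber bottle with the black cap is at top-camera pixel (355,294). The green look-alikes, at about (334,257) and (316,305), are excluded by colour. The holder is at (230,278) with its cup towards the robot, and the stand is at (404,197) with two brass studs at about (386,198) and (413,209). Next I measure them from depth.

```bash
cat > h.py <<'E'
from workcell import telemetry, eyes, manip
import cv2,numpy as np
def cloud(c,d,T=None):
    m=eyes.camera_model(c);K=m['camera_matrix']
    v,u=np.mgrid[0:480,0:640]
    P=np.stack([(u-K[0,2])*d/K[0,0],(v-K[1,2])*d/K[1,1],d],-1)
    if T is None: R,t=m['attitude'],m['xyz']
    else: R,t=T[:3,:3],T[:3,3]
    P=P@R.T+t; P[d<=0]=np.nan; return P
def wristT(s):
    A=np.eye(4);A[:3,:3]=s['tool_rot'];A[:3,3]=s['position'];return A@eyes.camera_model('wrist')['mount']
E
python3 - <<'E'
from h import *
for c in('top','side'):
    P=cloud(c,np.load(c+'0.npy'));im=cv2.imread(f'pics/{c}0.png')
    ok=np.isfinite(P[...,2])
    print('==',c)
    def sel(x0,x1,y0,y1,z0,z1): return ok&(P[...,0]>x0)&(P[...,0]<x1)&(P[...,1]>y0)&(P[...,1]<y1)&(P[...,2]>z0)&(P[...,2]<z1)
    if c=='top':
        for n,(u,v) in dict(table=(280,260),stand=(404,190),studL=(386,198),studR=(413,209),holder=(216,265),cup=(234,294),bottle=(355,290),green=(334,254),g2=(316,302),spirit=(323,187),tip=(452,255),can=(218,210),ped=(192,163)).items(): print(n,np.round(P[v,u],3))
    # holder tab top
    hs=cv2.cvtColor(im,cv2.COLOR_BGR2HSV)
    br=ok&(hs[...,0]>15)&(hs[...,0]<32)&(hs[...,1]>120)&(hs[...,2]>90)&(P[...,2]>.08)&(P[...,2]<.13)
    n,l,st,ce=cv2.connectedComponentsWithStats(br.astype(np.uint8))
    for i in range(1,n):
        if st[i,4]>5:print('brass',st[i],np.round(np.median(P[l==i],0),4))
    np.save('P'+c,P)
E
```

```text
== top
table [ 0.507  0.225 -0.   ]
stand [ 0.712 -0.054  0.009]
studL [ 0.651 -0.001  0.116]
studR [ 0.632 -0.062  0.114]
holder [0.459 0.344 0.125]
cup [0.414 0.32  0.005]
bottle [0.444 0.045 0.091]
green [0.517 0.099 0.094]
g2 [0.409 0.126 0.091]
spirit [0.637 0.137 0.181]
tip [ 0.548 -0.162  0.076]
can [0.595 0.374 0.065]
ped [0.68  0.434 0.123]
brass [382 195   8   7  31] [ 0.6497 -0.0015  0.1116]
brass [409 206   8   7  31] [ 0.6313 -0.0622  0.1116]
== side
brass [269 188   5   4  12] [ 0.6353 -0.0557  0.1092]
```

```bash
python3 - <<'E'
from h import *
for c in('top','side'):
    P=np.load(f'P{c}.npy').reshape(-1,3);P=P[np.isfinite(P[:,2])]
    def box(x0,x1,y0,y1,z0,z1): return P[(P[:,0]>x0)&(P[:,0]<x1)&(P[:,1]>y0)&(P[:,1]<y1)&(P[:,2]>z0)&(P[:,2]<z1)]
    for n,b in dict(standtop=(.55,.75,-.15,.08,.118,.135),tab=(.38,.56,.25,.42,.120,.14),plate_up=(.38,.56,.25,.42,.086,.1),rim=(.34,.5,.25,.42,.02,.033)).items():
        Q=box(*b)
        if len(Q)<6: print(c,n,len(Q));continue
        r=cv2.minAreaRect(Q[:,:2].astype(np.float32)*1000)
        print(c,n,len(Q),[np.round(x,1) for x in r],'z',np.round(np.percentile(Q[:,2],[10,50,90]),4), 'mean',np.round(Q.mean(0),4))
    Q=box(.55,.72,-.15,.08,.02,.115)
    # panel front face RANSAC-ish: line fit in xy
    for n,Q in dict(panel=box(.55,.72,-.13,.06,.03,.105),hold=box(.38,.56,.25,.42,.04,.125)).items():
        l=cv2.fitLine(Q[:,:2].astype(np.float32)*1000,cv2.DIST_WELSCH,0,.01,.001).ravel();print(c,n,len(Q),l,np.degrees(np.arctan2(-l[0],l[1])))
    # bottle, greens
    for n,(x,y) in dict(bottle=(.447,.045),green=(.52,.1)).items():
        Q=box(x-.04,x+.04,y-.04,y+.04,.015,.06); 
        if len(Q)>10:
            A=np.c_[2*Q[:,:2],np.ones(len(Q))]; f=lambda p:np.hypot(*(Q[:,:2]-p).T)-.0225
            from scipy.optimize import least_squares
            print(c,n,len(Q),np.round(least_squares(f,[x,y],loss='soft_l1',f_scale=.002).x,4))
        Q=box(x-.04,x+.04,y-.04,y+.04,.082,.1); print(n,'cap',len(Q),np.round(Q.mean(0),4),np.round(np.ptp(Q,axis=0),3))
E
```

```text
top standtop 423 [array([651.9, -34.3]), array([158.6,  21.6]), np.float64(73.5)] z [0.121  0.124  0.1267] mean [ 0.655  -0.0351  0.1239]
top tab 167 [array([464.2, 344.4]), array([11., 60.]), np.float64(24.6)] z [0.1243 0.1308 0.1333] mean [0.4639 0.3438 0.13  ]
top plate_up 96 [array([464.7, 344.4]), array([ 10.7, 109.8]), np.float64(24.0)] z [0.0896 0.0946 0.0984] mean [0.4658 0.3429 0.0944]
top rim 280 [array([424. , 325.5]), array([ 90.3, 108.9]), np.float64(24.8)] z [0.0227 0.0276 0.0311] mean [0.4299 0.3274 0.0273]
top panel 775 [ 2.9513916e-01  9.5545429e-01  6.5013483e+02 -3.5936634e+01] -17.165882
top hold 346 [ 4.2095977e-01 -9.0707928e-01  4.6436581e+02  3.4312885e+02] -155.1048
top bottle 176 [0.4424 0.0441]
bottle cap 110 [0.4416 0.0451 0.0895] [0.024 0.024 0.012]
top green 169 [0.5208 0.1017]
green cap 111 [0.5189 0.102  0.0892] [0.026 0.025 0.01 ]
side standtop 108 [array([657.9, -31. ]), array([161.3,  12.1]), np.float64(73.3)] z [0.1191 0.1211 0.1224] mean [ 0.6536 -0.044   0.121 ]
side tab 270 [array([467.2, 348.3]), array([11.3, 61.1]), np.float64(25.0)] z [0.1219 0.1284 0.1301] mean [0.4669 0.3526 0.1271]
side plate_up 317 [array([467.3, 348.7]), array([ 10.4, 110.2]), np.float64(25.4)] z [0.0876 0.0925 0.098 ] mean [0.4671 0.3563 0.0924]
side rim 569 [array([429.1, 330.8]), array([ 95.3, 112.9]), np.float64(24.5)] z [0.0214 0.0251 0.0306] mean [0.4361 0.3441 0.0255]
side panel 338 [ 5.2864051e-01  8.4884578e-01  6.5147125e+02 -5.8008400e+01] -31.913645
side hold 1481 [ 4.2607298e-01 -9.0468878e-01  4.6883246e+02  3.5443741e+02] -154.78139
side bottle 416 [0.4441 0.046 ]
bottle cap 71 [0.4441 0.0514 0.0859] [0.023 0.025 0.006]
side green 469 [0.5219 0.1034]
green cap 83 [0.5214 0.1084 0.086 ] [0.024 0.026 0.007]
```

```bash
cat >> h.py <<'E'
def go(target,yaw_y=None,s=None):
    "print shift to target in the present tool axes (cm), and the tool-z turn (deg); also shift after that turn"
    s=s or telemetry.observe();R=s['tool_rot'];d=np.array(target)-s['position']
    y=np.degrees(np.arctan2(R[1,1],R[0,1]))
    print('t',round(s['time_s'],2),'pos',np.round(s['position'],4),'yaw_y',round(y,2),'tilt',np.round(R[:2,2]*57.3,2),'F',np.round(s['ft_force'],1),'w',round(s['width'],4))
    print('shift now cm',np.round(R.T@d*100,2))
    if yaw_y is not None:
        a=np.radians(yaw_y);Rn=np.array([[-np.sin(a),np.cos(a),0],[np.cos(a),np.sin(a),0],[0,0,-1]])
        # x = y cross z
        Rn[:,0]=np.cross(Rn[:,1],Rn[:,2])
        rv=cv2.Rodrigues(R.T@Rn)[0].ravel()*57.2958
        print('turn deg',np.round(rv,2),'shift after turn cm',np.round(Rn.T@d*100,2))
E
python3 -c "
from h import *
go((.4655,.346,.231),24.8)"
```

```text
t 1.0 pos [0.1399 0.506  0.2313] yaw_y 74.54 tilt [0. 0.] F [-0.2 -0.   0. ] w 0.0851
shift now cm [-3.564e+01 -6.740e+00  3.000e-02]
turn deg [ 0.   -0.   49.74] shift after turn cm [-28.18  22.84   0.03]
```

```bash
python3 -m handwheel '[[[0,0,0,-4.46,-0.84,0,0],[0,0,0,-4.46,-0.84,0,0],[0,0,0,-4.46,-0.84,0,0],[0,0,0,-4.46,-0.84,0,0],[0,0,0,-4.46,-0.84,0,0],[0,0,0,-4.46,-0.84,0,0],[0,0,0,-4.46,-0.84,0,0],[0,0,0,-4.46,-0.84,0,0]]]'; python3 -m handwheel '[[[0,0,8.29,0,0,0,0],[0,0,8.29,0,0,0,0],[0,0,8.29,0,0,0,0],[0,0,8.29,0,0,0,0],[0,0,8.29,0,0,0,0],[0,0,8.29,0,0,0,0],[0,0,0,0,0,0,0],[0,0,0,0,0,0,0]]]'
python3 - <<'E'
from h import *
go((.4655,.346,.231),24.8)
s=telemetry.observe();im,d=eyes.capture('wrist');cv2.imwrite('pics/w1.png',im)
P=cloud('wrist',d,wristT(s)).reshape(-1,3);P=P[np.isfinite(P[:,2])]
for n,(z0,z1) in dict(tab=(.126,.14),plate=(.09,.1),rim=(.02,.035)).items():
    Q=P[(P[:,0]>.36)&(P[:,0]<.56)&(P[:,1]>.25)&(P[:,1]<.44)&(P[:,2]>z0)&(P[:,2]<z1)]
    print(n,len(Q),cv2.minAreaRect(Q[:,:2].astype(np.float32)*1000),np.percentile(Q[:,2],[10,50,90]))
E
```

```text
time_s: 1.8
position: [0.4675, 0.345, 0.2314]
tool_rot: [[-0.964, 0.267, 0.0], [0.267, 0.964, 0.0], [-0.0, 0.0, -1.0]]
ft_force: [0.2, 1.6, 0.0]
width: 0.0853
time_s: 2.6
position: [0.4659, 0.3462, 0.2313]
tool_rot: [[-0.424, 0.906, 0.0], [0.906, 0.424, 0.0], [0.0, 0.0, -1.0]]
ft_force: [0.2, 0.1, -0.4]
width: 0.0855
t 2.6 pos [0.4659 0.3462 0.2313] yaw_y 25.06 tilt [0. 0.] F [ 0.2  0.1 -0.4] w 0.0855
shift now cm [ 0.   -0.05  0.03]
turn deg [ 0.   -0.    0.26] shift after turn cm [ 0.   -0.05  0.03]
tab 998 ((465.6729736328125, 345.09765625), (9.77334976196289, 59.157005310058594), 24.726232528686523) [0.1311678  0.13230692 0.13325095]
plate 301 ((466.3993835449219, 344.90386962890625), (8.403145790100098, 109.4892807006836), 25.004281997680664) [0.09471127 0.09553596 0.09647737]
rim 1093 ((420.3684387207031, 337.3541564941406), (86.3591537475586, 96.6385269165039), 17.326461791992188) [0.02317515 0.02838247 0.03199622]
```

View pics/w1.png

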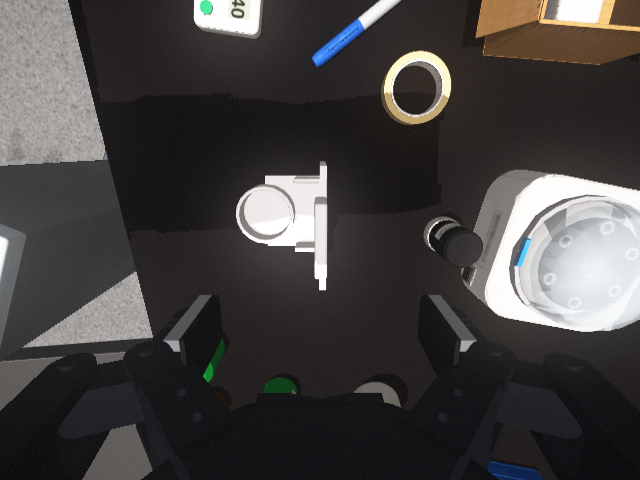

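The tab lies between the fingers at (320,240), at a yaw of 24.9° and a height of 132 mm, which matches the sizes given. I descend and grip.

```bash
python3 -m handwheel '[[[0,0,0.1,-0.08,-0.05,4,0],[0,0,0,0,0,4,0],[0,0,0,0,0,3,0],[0,0,0,0,0,1.8,0],[0,0,0,0,0,0,0],[0,0,0,0,0,0,0.6],[0,0,0,0,0,0,1],[0,0,0,0,0,0,1]]]'; python3 -m handwheel '[[[0,0,0,0,0,0,1],[0,0,0,0,0,0,1],[0,0,0,0,0,0,1],[0,0,0,0,0,0,1],[0,0,0,0,0,-0.5,1],[0,0,0,0,0,-2,1],[0,0,0,0,0,-3,1],[0,0,0,0,0,0,1]]]'
python3 -c "
from h import *
go((.589,-.014,.22),-16.8)"
```

```text
time_s: 3.45
position: [0.4664, 0.3455, 0.1044]
tool_rot: [[-0.418, 0.908, 0.002], [0.908, 0.418, 0.001], [0.0, 0.002, -1.0]]
ft_force: [-0.6, 0.5, 0.7]
width: 0.0439
time_s: 4.25
position: [0.467, 0.3459, 0.1617]
tool_rot: [[-0.418, 0.908, 0.004], [0.908, 0.418, 0.002], [0.0, 0.005, -1.0]]
ft_force: [0.3, 0.2, -2.0]
width: 0.0088
t 4.25 pos [0.467  0.3459 0.1617] yaw_y 24.71 tilt [0.23 0.13] F [ 0.3  0.2 -2. ] w 0.0088
shift now cm [-37.79  -3.93  -5.86]
turn deg [ 0.25 -0.11 41.51] shift after turn cm [-30.93  22.08  -5.83]
```

```bash
python3 -m handwheel '[[[0,0,0,0,0,-3,1],[0,0,0,0,0,-3,1],[0,0,7,0,0,0,1],[0,0,7,0,0,0,1],[0,0,7,0,0,0,1],[0,0,7,0,0,0,1],[0,0,7,0,0,0,1],[0,0,6.5,0,0,0,1]]]'; python3 -m handwheel '[[[0,0,0,-2,1.4,0,1],[0,0,0,-3,2.1,0,1],[0,0,0,-3,2.1,0,1],[0,0,0,-3,2.1,0,1],[0,0,0,-3,2.1,0,1],[0,0,0,-3,2.1,0,1],[0,0,0,-3,2.1,0,1],[0,0,0,-3,2.1,0,1]]]';  python3 -m handwheel '[[[0,0,0,-3,2.1,0,1],[0,0,0,-3,2.1,0,1],[0,0,0,-1.5,1.1,0,1],[0,0,0,-0.8,0.6,0,1],[0,0,0,0,0,0,1]]]'
python3 - <<'E'
from h import *
go((.589,-.014,.22),-16.8)
s=telemetry.observe();im,d=eyes.capture('wrist');cv2.imwrite('pics/w2.png',im);np.save('w2.npy',d);np.save('w2T.npy',wristT(s))
im,d=eyes.capture('side');cv2.imwrite('pics/s2.png',cv2.resize(im[100:340,150:470],(800,600)));np.save('s2.npy',d)
im,d=eyes.capture('top');cv2.imwrite('pics/t2.png',im);np.save('t2.npy',d)
E
```

```text
time_s: 5.05
position: [0.4655, 0.345, 0.2177]
tool_rot: [[0.294, 0.956, -0.001], [0.956, -0.294, -0.001], [-0.001, -0.001, -1.0]]
ft_force: [-0.4, -1.1, -2.8]
width: 0.0089
time_s: 5.85
position: [0.5534, 0.077, 0.2179]
tool_rot: [[0.289, 0.957, -0.001], [0.957, -0.289, 0.0], [-0.0, -0.001, -1.0]]
ft_force: [0.6, 0.4, -2.3]
width: 0.0086
time_s: 6.35
position: [0.586, -0.0184, 0.2179]
tool_rot: [[0.29, 0.957, -0.001], [0.957, -0.29, 0.0], [0.0, -0.001, -1.0]]
ft_force: [-0.3, 0.1, -1.4]
width: 0.009
t 6.35 pos [ 0.586  -0.0184  0.2179] yaw_y -16.85 tilt [-0.04  0.01] F [-0.3  0.1 -1.4] w 0.009
shift now cm [ 0.5   0.16 -0.21]
turn deg [-0.04 -0.   -0.05] shift after turn cm [ 0.5   0.16 -0.21]
```

View pics/w2.png

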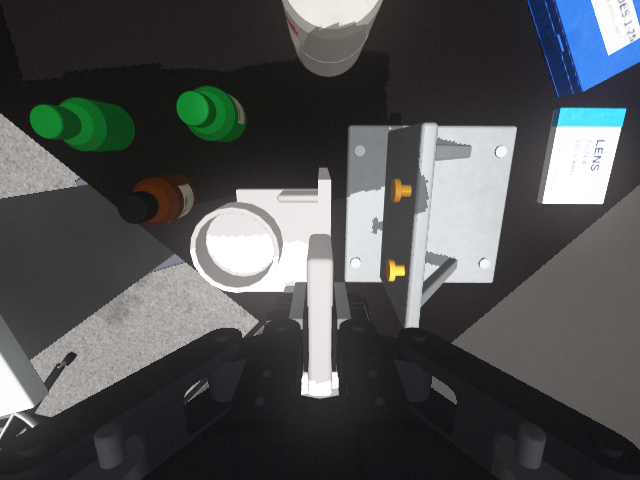

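The wrist view shows the holder gripped (tab at column 320), with the studs at (400,190) and (396,270) and the panel top at column ~425. I measure the stand and the held holder in this same picture.

```bash
python3 - <<'E'
from h import *
T=np.load('w2T.npy');d=np.load('w2.npy');im=cv2.imread('pics/w2.png')
W=cloud('wrist',d,T)
hs=cv2.cvtColor(im,cv2.COLOR_BGR2HSV)
P=W.reshape(-1,3)
c=np.nan_to_num(P[:,2],nan=-1)
def box(P,x0,x1,y0,y1,z0,z1): return P[(P[:,0]>x0)&(P[:,0]<x1)&(P[:,1]>y0)&(P[:,1]<y1)&(P[:,2]>z0)&(P[:,2]<z1)]
for n,b in dict(ptop=(.625,.70,-.13,.06,.121,.13)).items():
    Q=box(P,*b);print(n,len(Q),cv2.minAreaRect(Q[:,:2].astype(np.float32)*1000),np.percentile(Q[:,2],[5,50,95]))
for z0 in(.03,.06,.09): 
    Q=box(P,.615,.70,-.10,.04,z0,z0+.028);l=cv2.fitLine(Q[:,:2].astype(np.float32)*1000,cv2.DIST_WELSCH,0,.01,.001).ravel();print(z0,len(Q),l,np.degrees(np.arctan2(-l[0],l[1])))
br=(hs[...,0]>15)&(hs[...,0]<32)&(hs[...,1]>110)&(hs[...,2]>60)&(W[...,2]>.07)&(W[...,2]<.14)
n,l,st,ce=cv2.connectedComponentsWithStats(br.astype(np.uint8))
a=np.radians(-16.85);X=np.array([np.cos(a),np.sin(a)]);Y=np.array([-np.sin(a),np.cos(a)])
for i in range(1,n):
    if st[i,4]>30:
        q=W[l==i];xy=q[:,:2]@np.c_[X,Y];print('brass',st[i],'along X pct',np.round(np.percentile(xy[:,0],[3,50,97]),4),'Y',np.round(np.percentile(xy[:,1],[3,50,97]),4),'z',np.round(np.percentile(q[:,2],[3,97]),4))
# holder in tool-aligned frame
g=box(P,.46,.63,-.12,.1,.08,.26)
for n,(z0,z1) in dict(plate=(.203,.2145),tab=(.235,.256)).items():
    Q=box(P,.46,.64,-.09,.07,z0,z1);xy=Q[:,:2]@np.c_[X,Y]
    print(n,len(Q),'X',np.round(np.percentile(xy[:,0],[2,10,50,90,98]),4),'Y',np.round(np.percentile(xy[:,1],[1,50,99]),4),'z',np.round(np.percentile(Q[:,2],[2,50,98]),4))
    l=cv2.fitLine(Q[:,:2].astype(np.float32)*1000,cv2.DIST_WELSCH,0,.01,.001).ravel();print(np.degrees(np.arctan2(-l[0],l[1])))
s=telemetry.observe();p=s['position'];print('tcp X,Y',p[:2]@X,p[:2]@Y)
# cup rim, from wrist: circle centre
Q=box(P,.46,.60,-.1,.1,.125,.15);print('rim',len(Q))
xy=Q[:,:2]@np.c_[X,Y];print(np.round(np.percentile(xy,[1,99],axis=0),4),np.percentile(Q[:,2],[5,50,95]))
E
```

```text
ptop 3449 ((657.6551513671875, -34.42487335205078), (155.6933135986328, 12.62885570526123), 72.8732681274414) [0.12260502 0.12516663 0.12641822]
0.03 779 [ 2.9457417e-01  9.5562863e-01  6.5545233e+02 -2.1860371e+01] -17.132002
0.06 1118 [2.9374915e-01 9.5588255e-01 6.6509009e+02 9.3927288e+00] -17.082546
0.09 2438 [ 2.9469001e-01  9.5559293e-01  6.5497021e+02 -2.3187620e+01] -17.13895
brass [391 179  21  24 342] along X pct [0.6206 0.6236 0.6331] Y [0.1813 0.189  0.1963] z [0.1043 0.1177]
brass [386 260  19  22 293] along X pct [0.6203 0.6233 0.6328] Y [0.1181 0.1259 0.1326] z [0.1044 0.1176]
plate 770 X [0.5638 0.565  0.5678 0.5701 0.5706] Y [0.1803 0.193  0.206 ] z [0.2085 0.2102 0.213 ]
-16.726828
tab 5394 X [0.5503 0.5589 0.5659 0.5726 0.5812] Y [0.1232 0.1581 0.181 ] z [0.2363 0.2469 0.2557]
-16.864784
tcp X,Y 0.5653355086966085 0.1536562162816533
rim 3360
[[0.478  0.1165]
 [0.5626 0.1904]] [0.1270529  0.14191292 0.14639811]
```

```bash
python3 - <<'E'
from h import *
T=np.load('w2T.npy');d=np.load('w2.npy');im=cv2.imread('pics/w2.png')
W=cloud('wrist',d,T);a=np.radians(-17.0);X=np.array([np.cos(a),np.sin(a)]);Y=np.array([-np.sin(a),np.cos(a)])
x=W[...,:2]@X;y=W[...,:2]@Y;z=W[...,2];br=im.min(-1)>130
p=telemetry.observe()['position'];print('tcp',p[:2]@X,p[:2]@Y,p[2])
m=br&(abs(z-.2115)<.006)&(x>.55)&(x<.58)
print('ear',m.sum(),np.sort(y[m])[-8:],'x',np.percentile(x[m],[3,97]))
m=br&(z>.2)&(x>.545)&(x<.585)
zm=br&(abs(z-.2475)<.004)&(x>.555)&(x<.576)
print('tab',zm.sum(),np.sort(y[zm])[-8:],np.median(z[zm]),np.percentile(x[zm],[1,5,50,95,99]),np.sort(y[zm])[:5])
for f in('rim',):
    m=br&(abs(z-.1432)<.003)&(x>.46)&(x<.545);q=np.c_[x[m],y[m]]
    (cx,cy),r=cv2.minEnclosingCircle((q*1000).astype(np.float32));print('rim',m.sum(),cx,cy,r,np.percentile(q,[.5,99.5],axis=0))
# studs and panel
hs=cv2.cvtColor(im,cv2.COLOR_BGR2HSV)
b=(hs[...,0]>15)&(hs[...,0]<32)&(hs[...,1]>110)&(hs[...,2]>60)&(z>.07)&(z<.14)
for lo,hi in((170,210),(250,290)):
    m=b.copy();m[:lo]=0;m[hi:]=0;k=m&(x<x[m].min()+.006);print('stud',np.sort(x[m])[:4],y[k].min(),y[k].max(), 'neck y',np.percentile(y[m&(x>x[m].min()+.008)],[2,98]))
m=(abs(z-.125)<.004)&(x>.61)&(x<.66);print('panel top x',np.percentile(x[m],[2,98]),'y',y[m].min(),y[m].max())
E
```

```text
tcp 0.5649313007494499 0.15513573292050403 0.2183094654331108
ear 808 [0.20742487 0.20745665 0.20747291 0.20748423 0.20749049 0.20751442
 0.20752739 0.20754254] x [0.56316996 0.57003937]
tab 3341 [0.1826642  0.18266495 0.18266857 0.1826743  0.18267546 0.18271168
 0.18272519 0.18288517] 0.24689147046768783 [0.56064173 0.56115189 0.56521537 0.56951539 0.57001612] [0.12220156 0.12232584 0.12233015 0.12236228 0.12252481]
rim 1627 513.9810791015625 161.69418334960938 42.80247116088867 [[0.47656801 0.12235046]
 [0.54393935 0.19161585]]
stud [0.6198151  0.61990898 0.61994804 0.61994807] 0.1815849471871401 0.19853179830261064 neck y [0.18606664 0.19418759]
stud [0.61981582 0.61983619 0.61985167 0.61991645] 0.11788828179352229 0.13480584939074605 neck y [0.12276817 0.13028127]
panel top x [0.63305303 0.64428016] y 0.0815245426213085 0.23721161884335001
```

```bash
python3 -m handwheel '[[[0,0,0.2,0.56,0,1,1],[0,0,0,0,0,2,1],[0,0,0,0,0,2,1],[0,0,0,0,1,0.9,1],[0,0,0,0,1.5,0,1],[0,0,0,0,1,0,1],[0,0,0,0,0.5,0,1],[0,0,0,0,0,0,1]]]'
python3 - <<'E'
from h import *
s=telemetry.observe();go((.6,0,.1593),-17.1)
im,d=eyes.capture('wrist');cv2.imwrite('pics/w3.png',im);np.save('w3.npy',d)
W=cloud('wrist',d,wristT(s));a=np.radians(-17.0);X=np.array([np.cos(a),np.sin(a)]);Y=np.array([-np.sin(a),np.cos(a)])
x=W[...,:2]@X;y=W[...,:2]@Y;z=W[...,2];br=im.min(-1)>130
p=s['position'];print('tcp',p[:2]@X,p[:2]@Y,p[2])
hx=p[:2]@X
zm=br&(abs(z-.188)<.005)&(abs(x-hx)<.012);print('tab',zm.sum(),np.percentile(y[zm],[.3,99.7]),np.median(z[zm]),np.percentile(x[zm],[2,98]))
m=br&(abs(z-.1515)<.006)&(abs(x-hx)<.012);print('ear',m.sum(),np.sort(y[m])[-3:],np.median(z[m]),np.percentile(x[m],[2,98]))
hs=cv2.cvtColor(im,cv2.COLOR_BGR2HSV)
b=((hs[...,0]>15)&(hs[...,0]<32)&(hs[...,1]>110)&(hs[...,2]>60)&(z>.07)&(z<.14)).astype(np.uint8)
n,l,st,ce=cv2.connectedComponentsWithStats(b)
for i in range(1,n):
    if st[i,4]>20: m=l==i;print('stud',st[i],x[m].min(),y[m].min(),y[m].max(),z[m].max())
m=(abs(z-.125)<.004)&(x>.62)&(x<.66);print('panel top x',np.percentile(x[m],[2,98]),'y',y[m].min(),y[m].max(),np.median(z[m]))
E
```

```text
time_s: 7.3
position: [0.6265, -0.0244, 0.1592]
tool_rot: [[0.292, 0.956, 0.0], [0.956, -0.292, -0.0], [0.0, 0.0, -1.0]]
ft_force: [-0.2, -0.2, -2.0]
width: 0.0089
t 7.3 pos [ 0.6265 -0.0244  0.1592] yaw_y -17.0 tilt [ 0.02 -0.  ] F [-0.2 -0.2 -2. ] w 0.0089
shift now cm [ 1.56 -3.25 -0.01]
turn deg [ 0.02 -0.    0.1 ] shift after turn cm [ 1.55 -3.25 -0.01]
tcp 0.6062663044042772 0.15985338863201454 0.15924836104036302
tab 3373 [0.12954378 0.18873508] 0.18822647313293356 [0.6012073  0.61043291]
ear 791 [0.21355228 0.21356609 0.21358853] 0.15141192734146827 [0.6031796  0.61069608]
stud [344 199  23  29 469] 0.6201723085023534 0.18246712103333548 0.19864096503370604 0.11854449357363847
panel top x [0.63330849 0.64473426] y 0.11910555562956766 0.23740402351285333 0.12518341479665693
```

View pics/w3.png

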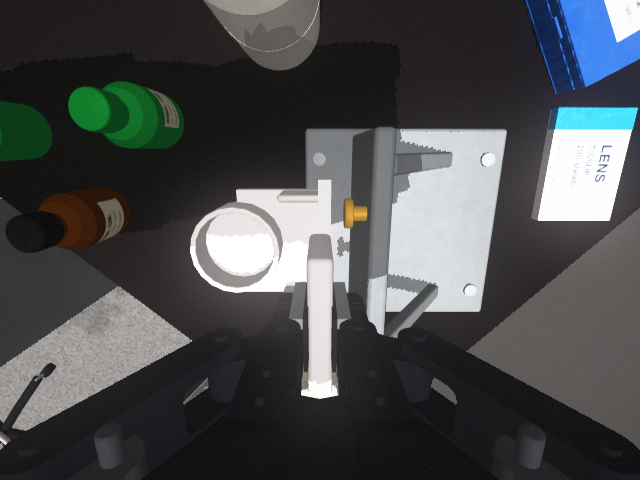

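The ear, tab and stud measurements agree: the holder is within 0.5 mm laterally, its underside is at 56 mm and the gap is 22 mm. I push on and watch the force.

```bash
python3 -m handwheel '[[[0,0,0.1,-0.03,0.6,0,1],[0,0,0,0,0.6,0,1],[0,0,0,0,0.4,0,1],[0,0,0,0,0.3,0,1],[0,0,0,0,0.25,0,1],[0,0,0,0,0,0,1],[0,0,0,0,0,0,1]]]'
python3 - <<'E'
from h import *
s=telemetry.observe();go((.6,0,.1593),-17.1)
im,d=eyes.capture('wrist');cv2.imwrite('pics/w4.png',im)
W=cloud('wrist',d,wristT(s));a=np.radians(-17.0);X=np.array([np.cos(a),np.sin(a)]);Y=np.array([-np.sin(a),np.cos(a)])
x=W[...,:2]@X;y=W[...,:2]@Y;z=W[...,2];br=im.min(-1)>130
p=s['position'];hx=p[:2]@X;print('tcp',hx,p[:2]@Y,p[2])
m=br&(abs(z-.1515)<.006)&(abs(x-hx)<.012);print('ear',m.sum(),np.sort(y[m])[-3:],np.median(z[m]),np.percentile(x[m],[2,98]))
m=(abs(z-.125)<.004)&(x>.62)&(x<.66);print('panel top x',np.percentile(x[m],[2,98]),np.median(z[m]))
E
```

```text
time_s: 8.05
position: [0.6462, -0.0309, 0.1592]
tool_rot: [[0.294, 0.956, -0.0], [0.956, -0.294, 0.0], [-0.0, -0.0, -1.0]]
ft_force: [-0.2, -0.3, -2.2]
width: 0.0088
t 8.05 pos [ 0.6462 -0.0309  0.1592] yaw_y -17.1 tilt [-0.01  0.  ] F [-0.2 -0.3 -2.2] w 0.0088
shift now cm [ 1.6  -5.32 -0.01]
turn deg [-0.01  0.    0.  ] shift after turn cm [ 1.6  -5.32 -0.01]
tcp 0.6269911556659686 0.15935557620594978 0.15923373036371377
ear 731 [0.2130688  0.21309234 0.21310851] 0.1514245720080565 [0.62590406 0.63148147]
panel top x [0.63348783 0.64489193] 0.12519480504283795
```

```bash
python3 -m handwheel '[[[0,0,0,0,0.1,0,1],[0,0,0,0,0,0,1],[0,0,0,0,0,0.4,1],[0,0,0,0,0,0.4,1]]]'; python3 -m handwheel '[[[0,0,0,0,0,0.4,1],[0,0,0,0,0,0.4,1],[0,0,0,0,0,0.4,1]]]'
```

```text
time_s: 8.5
position: [0.6472, -0.0312, 0.151]
tool_rot: [[0.294, 0.956, 0.0], [0.956, -0.294, -0.0], [-0.0, 0.0, -1.0]]
ft_force: [-0.4, 0.1, -2.2]
width: 0.0091
time_s: 8.8
position: [0.6471, -0.0312, 0.1388]
tool_rot: [[0.294, 0.956, -0.0], [0.956, -0.294, 0.0], [-0.0, -0.0, -1.0]]
ft_force: [-0.0, -0.9, -1.8]
width: 0.009
```

Descent is free of force, with 6 mm still to go.

```bash
python3 -m handwheel '[[[0,0,0,0,0,0.3,1],[0,0,0,0,0,0.25,1],[0,0,0,0,0,0,1]]]'; python3 - <<'E'
from h import *
s=telemetry.observe();go((.6,0,.1333),-17.1)
im,d=eyes.capture('wrist');cv2.imwrite('pics/w5.png',im)
W=cloud('wrist',d,wristT(s));a=np.radians(-17.0);X=np.array([np.cos(a),np.sin(a)]);Y=np.array([-np.sin(a),np.cos(a)])
x=W[...,:2]@X;y=W[...,:2]@Y;z=W[...,2];br=im.min(-1)>130
p=s['position'];hx=p[:2]@X
m=br&(abs(z-.1255)<.006)&(x<.633)&(x>.615);print('ear',m.sum(),np.sort(y[m])[-3:],np.median(z[m]),np.percentile(x[m],[2,98]))
m=br&(abs(z-.162)<.005)&(abs(x-hx)<.012);print('tab',m.sum(),np.median(z[m]))
E
```

```text
time_s: 9.1
position: [0.6472, -0.0312, 0.1335]
tool_rot: [[0.294, 0.956, -0.0], [0.956, -0.294, 0.0], [-0.0, -0.0, -1.0]]
ft_force: [-0.2, 0.4, -1.5]
width: 0.009
t 9.1 pos [ 0.6472 -0.0312  0.1335] yaw_y -17.1 tilt [-0.01  0.  ] F [-0.2  0.4 -1.5] w 0.009
shift now cm [ 1.6  -5.43  0.02]
turn deg [-0.01  0.    0.  ] shift after turn cm [ 1.6  -5.43  0.02]
ear 718 [0.21309286 0.21311391 0.21314632] 0.12566068700804392 [0.62697088 0.63254124]
tab 3268 0.16250617696758007
```

```bash
python3 -m handwheel '[[[0,0,0,0,0,0.1,1],[0,0,0,0,0,0.05,1],[0,0,0,0,0,0,1]]]'; python3 -m handwheel '[[[0,0,0,0,0,0,0.8],[0,0,0,0,0,0,0.6],[0,0,0,0,0,0,0.4],[0,0,0,0,0,0,0.2],[0,0,0,0,0,-1,0],[0,0,0,0,0,-3,0],[0,0,0,0,0,-4,0],[0,0,0,0,0,0,0]]]'
python3 - <<'E'
from h import *
s=telemetry.observe();go((.4425,.0445,.211),73.)
im,d=eyes.capture('wrist');cv2.imwrite('pics/w6.png',im)
W=cloud('wrist',d,wristT(s));a=np.radians(-17.1);X=np.array([np.cos(a),np.sin(a)]);Y=np.array([-np.sin(a),np.cos(a)])
x=W[...,:2]@X;y=W[...,:2]@Y;z=W[...,2];br=im.min(-1)>130
m=br&(abs(z-.1255)<.006)&(x<.634)&(x>.615);print('ear',m.sum(),np.sort(y[m])[[0,-1]],np.median(z[m]),np.percentile(x[m],[2,98]))
m=br&(abs(z-.162)<.006)&(x<.64)&(x>.61);print('tab',m.sum(),np.median(z[m]),cv2.minAreaRect(np.c_[x[m],y[m]].astype(np.float32)*1000))
m=br&(abs(z-.058)<.003)&(x<.6)&(x>.52)&(y>.12)&(y<.2);q=np.c_[x[m],y[m]];print('rim',m.sum(),np.percentile(q,[1,99],axis=0))
E
```

```text
time_s: 9.45
position: [0.6474, -0.0313, 0.1331]
tool_rot: [[0.294, 0.956, 0.001], [0.956, -0.294, -0.0], [0.0, 0.001, -1.0]]
ft_force: [-2.0, 0.4, 5.8]
width: 0.0093
time_s: 10.25
position: [0.649, -0.0315, 0.2179]
tool_rot: [[0.294, 0.956, 0.007], [0.956, -0.294, -0.001], [0.001, 0.007, -1.0]]
ft_force: [-0.5, -0.1, -1.1]
width: 0.0854
t 10.25 pos [ 0.649  -0.0315  0.2179] yaw_y -17.09 tilt [ 0.42 -0.08] F [-0.5 -0.1 -1.1] w 0.0854
shift now cm [  1.2  -21.97   0.53]
turn deg [  0.37   0.29 -90.09] shift after turn cm [21.97  1.23  0.69]
ear 405 [0.10435063 0.21380097] 0.12532415315411854 [0.62660434 0.6339518 ]
tab 1352 0.16221389337606684 ((627.0738525390625, 159.07162475585938), (9.390738487243652, 60.336429595947266), 0.176837757229805)
rim 819 [[0.53907962 0.12973933]
 [0.59896528 0.18906209]]
```

View pics/w6.png

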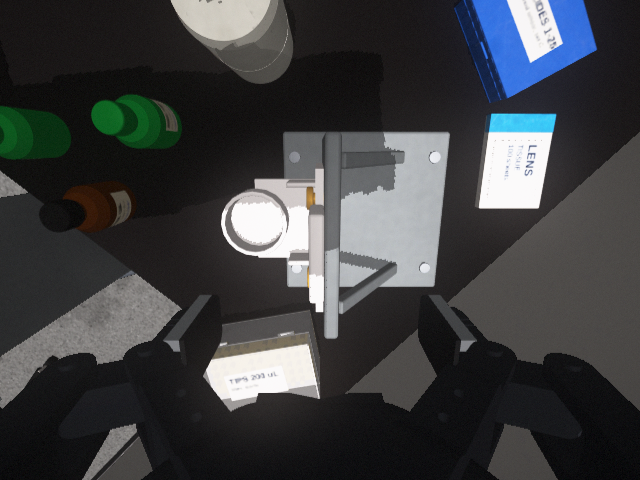

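The holder is home: tab top is at 162 mm, and both brass heads show in front of the plate at (311,197) and (311,280). Now the amber bottle.

```bash
python3 -m handwheel '[[[0,0,0,0,-1.5,0,0],[0,0,0,0,-4,0,0],[0,0,0,0.6,-4,0,0],[0,0,0,0.6,-4,0,0],[0,0,0,0,-4,0,0],[0,0,0,0,-3,0,0],[0,0,0,0,-1.5,0,0],[0,0,-8,0,0,0,0]]]'; python3 -m handwheel '[[[0,0,-8.2,0,0,0,0],[0,0,-8.2,0,0,0,0],[0,0,-8.2,0,0,0,0],[0,0,-8.2,0,0,0,0],[0,0,-8.2,0,0,0,0],[0,0,-8.2,0,0,0,0],[0,0,-8.2,0,0,0,0],[0,0,-8.2,0,0,0,0]]]'; python3 -m handwheel '[[[0,0,-8.2,0,0,0,0],[0,0,-8.2,0,0,0,0],[0,0,0,0,0,0,0],[0,0,0,0,0,0,0]]]'
cat > b.py <<'E'
from h import *
from scipy.optimize import least_squares
def bottle(name,zoff=0,guess=None):
    s=telemetry.observe();im,d=eyes.capture('wrist');cv2.imwrite(name,im)
    W=cloud('wrist',d,wristT(s));x,y,z=np.moveaxis(W,-1,0)
    for t in (guess if guess is not None else [(.4425,.0445)]):
        near=np.hypot(x-t[0],y-t[1])<.04
        m=near&(z>.082+zoff)&(z<.097+zoff);q=W[m];print('cap',m.sum(),np.round(cv2.minEnclosingCircle((q[:,:2]*1000).astype(np.float32)),1) if m.sum()>3 and 0 else (np.round(q[:,:2].mean(0),4),np.percentile(q[:,2],95)) if m.sum() else '')
        m=near&(z>.012+zoff)&(z<.06+zoff);q=W[m]
        if m.sum()>30:
            f=lambda p:np.hypot(*(q[:,:2]-p).T)-.0225
            r=least_squares(f,t,loss='soft_l1',f_scale=.001);print('body',m.sum(),np.round(r.x,4),'res',np.median(abs(f(r.x))), 'bgr',np.median(im[m],0))
    return s
E
python3 -c "
from b import *
bottle('pics/w7.png');go((.4425,.0445,.11),72.9)"
```

```text
time_s: 11.1
position: [0.439, 0.0454, 0.2124]
tool_rot: [[0.157, 0.988, -0.0], [0.988, -0.157, 0.0], [0.0, -0.0, -1.0]]
ft_force: [0.7, -0.6, -0.0]
width: 0.0856
time_s: 11.9
position: [0.441, 0.0447, 0.212]
tool_rot: [[-0.837, 0.547, -0.0], [0.547, 0.837, 0.0], [0.0, -0.0, -1.0]]
ft_force: [-0.2, -0.8, 0.4]
width: 0.0856
time_s: 12.3
position: [0.4408, 0.0448, 0.2121]
tool_rot: [[-0.954, 0.298, -0.0], [0.298, 0.954, -0.0], [0.0, -0.0, -1.0]]
ft_force: [0.0, 0.8, -0.7]
width: 0.0853
cap 752 (array([0.442 , 0.0446]), np.float64(0.09122596370042052))
body 811 [0.4442 0.0435] res 0.0012655199666949564 bgr [30. 53. 98.]
t 12.35 pos [0.4407 0.0448 0.2121] yaw_y 72.66 tilt [-0.01 -0.  ] F [0.1 0.  0.1] w 0.0854
shift now cm [-0.18  0.02 10.21]
turn deg [-0.   -0.01 -0.24] shift after turn cm [-0.18  0.02 10.21]
```

View pics/w7.png

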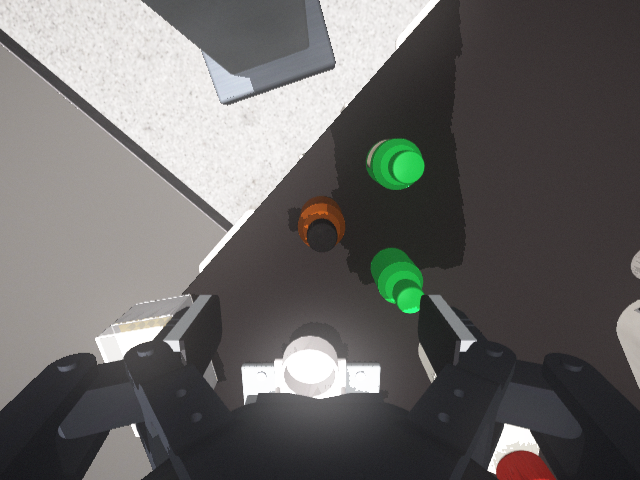

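Amber bottle confirmed at (321,225), between the open fingers, with a brown median colour. Both green bottles stay clear of the finger path. I descend and grip.

```bash
python3 -m handwheel '[[[0,0,-0.2,-0.22,0.02,3,0],[0,0,0,0,0,4,0],[0,0,0,0,0,4,0],[0,0,0,0,0,3,0],[0,0,0,0,0,2.5,0],[0,0,0,0,0,1.6,0],[0,0,0,0,0,0,0],[0,0,0,0,0,0,0.3]]]'; python3 -m handwheel '[[[0,0,0,0,0,0,0.5],[0,0,0,0,0,0,0.7],[0,0,0,0,0,0,1],[0,0,0,0,0,0,1],[0,0,0,0,0,0,1],[0,0,0,0,0,0,1]]]'
```

```text
time_s: 13.15
position: [0.4428, 0.0444, 0.0316]
tool_rot: [[-0.956, 0.292, -0.0], [0.292, 0.956, -0.0], [0.0, -0.0, -1.0]]
ft_force: [0.5, -0.2, 0.7]
width: 0.0732
time_s: 13.75
position: [0.4435, 0.0444, 0.0325]
tool_rot: [[-0.957, 0.291, 0.002], [0.291, 0.957, -0.0], [-0.002, 0.0, -1.0]]
ft_force: [-1.2, 0.1, 13.6]
width: 0.0426
```

```bash
python3 -m handwheel '[[[0,0,0,0,0,-0.5,1],[0,0,0,0,0,-1.5,1],[0,0,0,0,0,-3,1],[0,0,0,0,0,-3,1],[0,0,0,0,0,-1.2,1],[0,0,0,0,0,0,1]]]'
python3 -c "
from h import *
go((.5906,-.0153,.124),72.9)"
```

```text
time_s: 14.35
position: [0.4437, 0.0444, 0.1252]
tool_rot: [[-0.957, 0.291, 0.004], [0.291, 0.957, -0.0], [-0.003, 0.001, -1.0]]
ft_force: [-0.0, -1.1, -1.9]
width: 0.0424
t 14.35 pos [0.4437 0.0444 0.1252] yaw_y 73.09 tilt [ 0.2  -0.01] F [-0.  -1.1 -1.9] w 0.0424
shift now cm [-15.79  -1.44   0.17]
turn deg [0.05 0.2  0.19] shift after turn cm [-15.8   -1.39   0.12]
```

```bash
python3 -m handwheel '[[[0,0.2,0.2,-1.5,-0.2,0,1],[0,0,0,-3,-0.3,0,1],[0,0,0,-3.5,-0.3,0,1],[0,0,0,-3.5,-0.3,0,1],[0,0,0,-2.5,-0.2,0,1],[0,0,0,-1.3,-0.1,0,1],[0,0,0,-0.5,0,0,1],[0,0,0,0,0,0,1]]]'
python3 - <<'E'
from h import *
s=telemetry.observe();go((.5906,-.0153,.124),72.9)
im,d=eyes.capture('wrist');cv2.imwrite('pics/w8.png',im)
W=cloud('wrist',d,wristT(s));a=np.radians(-17.1);A=np.array([[np.cos(a),-np.sin(a)],[np.sin(a),np.cos(a)]])
q=W[...,:2]@A;x,y=q[...,0],q[...,1];z=W[...,2]
print('tcp',s['position'][:2]@A)
br=im.min(-1)>130
m=br&(abs(z-.058)<.003)&(x<.60)&(x>.5)&(y>.11)&(y<.21);print('rim',m.sum(),np.percentile(q[m],[.5,99.5],axis=0),np.median(z[m]))
from scipy.optimize import least_squares
tp=s['position'][:2]@A
for lo,hi in((-.03,.0),(.005,.025),(.05,.065)):
    m=(abs(x-tp[0])<.03)&(abs(y-tp[1])<.03)&(z-s['position'][2]>lo)&(z-s['position'][2]<hi)&(im.max(-1)<200)
    print(lo,m.sum(),np.percentile(q[m],[2,50,98],axis=0).round(4).tolist() if m.any() else '', np.median(im[m],0) if m.any() else'')
c,dd=eyes.capture('side');cv2.imwrite('pics/s8.png',cv2.resize(c[100:340,150:470],(800,600)))
E
```

```text
time_s: 15.15
position: [0.5893, -0.0153, 0.1219]
tool_rot: [[-0.956, 0.294, -0.005], [0.294, 0.956, 0.001], [0.005, -0.0, -1.0]]
ft_force: [0.6, -0.1, -0.8]
width: 0.0425
t 15.15 pos [ 0.5893 -0.0153  0.1219] yaw_y 72.89 tilt [-0.26  0.07] F [ 0.6 -0.1 -0.8] w 0.0425
shift now cm [-0.12  0.04 -0.21]
turn deg [-0.01 -0.27 -0.01] shift after turn cm [-0.12  0.04 -0.21]
tcp [0.56778972 0.15863644]
rim 976 [[0.53829451 0.12916903]
 [0.58033639 0.18963905]] 0.05785276433548729
-0.03 1239 [[0.5449, 0.1378], [0.5469, 0.1569], [0.5573, 0.1761]] [28. 33. 47.]
0.005 4038 [[0.5453, 0.1311], [0.5534, 0.1574], [0.5757, 0.1848]] [22. 31. 51.]
0.05 5440 [[0.5551, 0.1302], [0.5601, 0.1576], [0.5713, 0.1872]] [17. 17. 19.]
```

View pics/w8.png

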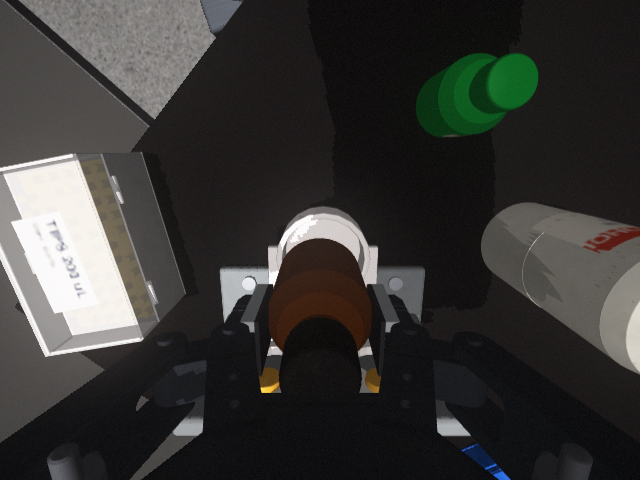

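Cup rim centre is at (0.569, 0.159) in stand axes, and the held bottle is within 2 mm of it. I make a small correction and lower.

```bash
python3 -m handwheel '[[[0,-0.2,0,-0.15,0.1,0,1],[0,0,0,0,0,1,1],[0,0,0,0,0,1,1],[0,0,0,0,0,1,1],[0,0,0,0,0,0.8,1],[0,0,0,0,0,0.5,1],[0,0,0,0,0,0.4,1],[0,0,0,0,0,0,1]]]'; python3 -m handwheel '[[[0,0,0,0,0,0.2,1],[0,0,0,0,0,0.2,1],[0,0,0,0,0,0,1]]]'
```

```text
time_s: 16.05
position: [0.5911, -0.0148, 0.0753]
tool_rot: [[-0.956, 0.294, -0.001], [0.294, 0.956, 0.0], [0.001, -0.0, -1.0]]
ft_force: [-0.0, -1.2, -1.2]
width: 0.0427
time_s: 16.35
position: [0.5913, -0.0148, 0.0717]
tool_rot: [[-0.956, 0.294, -0.0], [0.294, 0.956, 0.0], [0.0, 0.0, -1.0]]
ft_force: [0.6, 0.6, -0.3]
width: 0.0422
```

```bash
python3 -m handwheel '[[[0,0,0,0,0,0.15,1],[0,0,0,0,0,0.1,1],[0,0,0,0,0,0,1]]]'; python3 -m handwheel '[[[0,0,0,0,0,0.05,1],[0,0,0,0,0,0,1]]]'
```

```text
time_s: 16.65
position: [0.5912, -0.0148, 0.0691]
tool_rot: [[-0.956, 0.294, -0.0], [0.294, 0.956, -0.0], [0.0, -0.0, -1.0]]
ft_force: [-0.2, 0.7, -1.0]
width: 0.042
time_s: 16.85
position: [0.5913, -0.0148, 0.0687]
tool_rot: [[-0.956, 0.294, -0.0], [0.294, 0.956, 0.0], [0.0, -0.0, -1.0]]
ft_force: [0.9, 0.7, -1.4]
width: 0.0424
```

```bash
python3 -m handwheel '[[[0,0,0,0,0,0.1,1],[0,0,0,0,0,0,1]]]'; python3 -m handwheel '[[[0,0,0,0,0,0.1,1],[0,0,0,0,0,0,1]]]'
```

```text
time_s: 17.05
position: [0.5913, -0.0148, 0.0678]
tool_rot: [[-0.956, 0.294, 0.0], [0.294, 0.956, -0.0], [-0.0, 0.0, -1.0]]
ft_force: [0.1, 0.2, 0.1]
width: 0.0425
time_s: 17.25
position: [0.5913, -0.0148, 0.0672]
tool_rot: [[-0.956, 0.294, 0.0], [0.294, 0.956, -0.0], [-0.0, 0.0, -1.0]]
ft_force: [-2.0, 1.1, 6.4]
width: 0.0422
```

Contact (6 N up) at the expected height. I release and withdraw straight up.

```bash
python3 -m handwheel '[[[0,0,0,0,0,0,0.5],[0,0,0,0,0,0,0.4],[0,0,0,0,0,0,0.2],[0,0,0,0,0,0,0],[0,0,0,0,0,0,0],[0,0,0,0,0,0,0],[0,0,0,0,0,0,0]]]'; python3 -m handwheel '[[[0,0,0,0,0,-1,0],[0,0,0,0,0,-2,0],[0,0,0,0,0,-3,0],[0,0,0,0,0,-4,0],[0,0,0,0,0,-4,0],[0,0,0,3,0,0,0],[0,0,0,4,0,0,0],[0,0,0,0,0,0,0]]]'
python3 - <<'E'
from h import *
s=telemetry.observe();go((.5,0,.2))
im,d=eyes.capture('wrist');c,_=eyes.capture('side')
cv2.imwrite('pics/end.png',np.hstack([cv2.resize(im,(400,300)),cv2.resize(c[120:300,170:410],(400,300))]))
W=cloud('wrist',d,wristT(s));a=np.radians(-17.1);A=np.array([[np.cos(a),-np.sin(a)],[np.sin(a),np.cos(a)]])
q=W[...,:2]@A;x,y=q[...,0],q[...,1];z=W[...,2];br=im.min(-1)>130
m=br&(abs(z-.058)<.003)&(x<.60)&(x>.5)&(y>.11)&(y<.21);print('rim',m.sum(),np.percentile(q[m],[.5,99.5],axis=0))
m=(abs(x-.569)<.03)&(abs(y-.159)<.03)&(z>.12)&(z<.135);print('cap',m.sum(),q[m].mean(0),np.percentile(z[m],[50,95]))
m=(abs(x-.569)<.03)&(abs(y-.159)<.03)&(z>.065)&(z<.09)&(im.max(-1)<200);print('body',m.sum(),np.percentile(q[m],[1,99],axis=0))
m=br&(abs(z-.162)<.006)&(x<.64)&(x>.61);print('tab',m.sum(),np.median(z[m]),cv2.minAreaRect(q[m].astype(np.float32)*1000) if m.sum()>5 else '')
E
```

```text
time_s: 17.95
position: [0.5913, -0.0148, 0.0667]
tool_rot: [[-0.956, 0.294, -0.0], [0.294, 0.956, -0.0], [0.0, -0.0, -1.0]]
ft_force: [-0.2, 0.1, -0.7]
width: 0.0856
time_s: 18.75
position: [0.5206, 0.007, 0.2079]
tool_rot: [[-0.956, 0.293, -0.001], [0.293, 0.956, 0.0], [0.001, -0.0, -1.0]]
ft_force: [0.9, -0.5, -1.1]
width: 0.086
t 18.75 pos [0.5206 0.007  0.2079] yaw_y 72.95 tilt [-0.06  0.02] F [ 0.9 -0.5 -1.1] w 0.086
shift now cm [ 1.76 -1.27  0.8 ]
rim 491 [[0.53781452 0.12133515]
 [0.59973041 0.19580648]]
cap 811 [0.56580698 0.15866264] [0.12465514 0.12580783]
body 750 [[0.54568208 0.13681657]
 [0.57559928 0.17980671]]
tab 0 nan
  return _methods._mean(a, axis=axis, dtype=dtype,
  ret = ret.dtype.type(ret / rcount)
```

View pics/end.png

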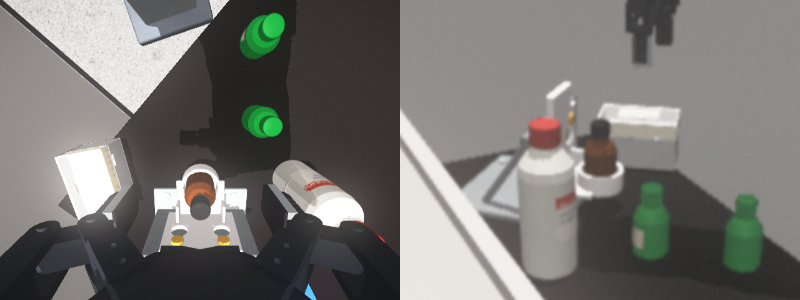

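```bash
python3 - <<'E'
from h import *
im,d=eyes.capture('top');P=cloud('top',d);P0=np.load('Ptop.npy')
a=np.radians(-17.1);A=np.array([[np.cos(a),-np.sin(a)],[np.sin(a),np.cos(a)]])
z=P[...,2];q=P[...,:2]@A
m=(z>.15)&(z<.175)&(abs(q[...,0]-.627)<.02)&(abs(q[...,1]-.159)<.04);print('tab',m.sum(),np.median(z[m]),cv2.minAreaRect(q[m].astype(np.float32)*1000))
for n,(x,y,z0,z1) in dict(spirit=(.64,.14,.15,.2),tip=(.548,-.162,.065,.09),can=(.595,.374,.05,.08)).items():
    r=[]
    for C in(P0,P):
        m=(np.hypot(C[...,0]-x,C[...,1]-y)<.06)&(C[...,2]>z0)&(C[...,2]<z1);r.append(np.round(np.median(C[m][:,:2],0),4))
    print(n,*r)
E
```

```text
tab 0 nan ((0.0, 0.0), (0.0, 0.0), 0.0)
spirit [0.6339 0.1375] [0.6343 0.1374]
tip [ 0.544 -0.166] [nan nan]
can [0.6285 0.3813] [0.628  0.3813]
  return _methods._mean(a, axis=axis, dtype=dtype,
  ret = ret.dtype.type(ret / rcount)
  ret = um.true_divide(
```

The arm blocks the overhead view, so I back off and recheck.

```bash
python3 -m handwheel '[[[0,0,0,0,3,-2,0],[0,0,0,0,4,-2,0],[0,0,0,0,4,0,0],[0,0,0,0,4,0,0],[0,0,0,2,4,0,0],[0,0,0,2,3,0,0],[0,0,0,0,0,0,0]]]';python3 - <<'E' 2>/dev/null
from h import *
im,d=eyes.capture('top');P=cloud('top',d);P0=np.load('Ptop.npy')
a=np.radians(-17.1);A=np.array([[np.cos(a),-np.sin(a)],[np.sin(a),np.cos(a)]])
z=P[...,2];q=P[...,:2]@A
m=(z>.155)&(z<.175)&(abs(q[...,0]-.627)<.02)&(abs(q[...,1]-.159)<.04);print('tab',m.sum(),np.percentile(z[m],[50,90]),cv2.minAreaRect(q[m].astype(np.float32)*1000))
m=(z>.12)&(z<.132)&(abs(q[...,0]-.569)<.03)&(abs(q[...,1]-.159)<.03);print('cap',m.sum(),q[m].mean(0))
for n,(x,y,z0,z1) in dict(spirit=(.64,.14,.15,.2),tip=(.548,-.162,.065,.09),can=(.595,.374,.05,.07)).items():
    r=[]
    for C in(P0,P):
        m=(np.hypot(C[...,0]-x,C[...,1]-y)<.06)&(C[...,2]>z0)&(C[...,2]<z1);r.append(np.round(np.median(C[m][:,:2],0),4))
    print(n,*r)
E
```

```text
time_s: 19.6
position: [0.5506, 0.2314, 0.2464]
tool_rot: [[-0.957, 0.291, -0.0], [0.291, 0.957, 0.001], [0.001, 0.0, -1.0]]
ft_force: [0.5, -0.6, 0.2]
width: 0.0853
tab 144 [0.16127293 0.16342433] ((623.1187744140625, 159.42129516601562), (11.083035469055176, 58.93579864501953), 0.3353636562824249)
cap 107 [0.56543265 0.1587254 ]
spirit [0.6339 0.1375] [0.6336 0.1374]
tip [ 0.544 -0.166] [ 0.5439 -0.1663]
can [0.627  0.3803] [nan nan]
```

```bash
python3 -c "
from workcell import manip;print(manip.sign_off())"
```

```text
the job is handed in; nothing more can be done
None
```

I hung the holder on both studs, stood the amber bottle in its cup and handed the job in at about 20 s of the 54 s allowed. I don't have a verdict, because the hand-in reports none.

- **Holder:** its tab top was at 162.2 mm after release (target 162), with both stud heads in front of the plate. Its centre was within about 1 mm of the studs sideways. The descent was free of force until about 6 N at home.
- **Bottle:** I lowered it until about 6 N of contact and then released. Its cap top is at about 126 mm, as expected, and its centre is roughly 1–3 mm from the cup's centre. The last images show it upright.
- **After loading:** the overhead camera put the tab top at 161–163 mm and the tab about 2 mm farther forward than expected. That fits the 2 mm of play on the stud necks plus the camera's own offset.
- **Bystanders:** the white bottle and the tip box show less than 1 mm of movement. The canister was out of the final overhead view, probably behind the arm. In the picture just before, its reading had changed by only 0.5 mm, but that reading may have included the white machine beside it.
- **One check gave nothing:** my first overhead recheck of the tab and tip box was blocked by the arm. I backed the arm off and repeated it.

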